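# Pump up the vacuum stage and hold a specimen block in its corner

### The job

Build up the vacuum of the hold-down stage by working its hand pump through at least three full strokes: lever right down to its stop, then all the way back up each time. Then fetch the rectangular specimen block from the white tray, lay it flat on the stage plate with its metal window up and its long side along the long stop, and push it home into the corner so that it bears firmly on both stops. Finish while still holding it pressed against both stops, with the pump lever up, and leave the round mount, the bottle and the slide box where they are.

Things in the scene. Friction and masses are not known exactly. Their poses are not given: they have to be found in the camera images.
- unit: Vacuum stage and its hand pump on one grey base plate 240 x 320 x 12 mm, fixed to the bench; place and yaw vary. Origin: centre of the base's underside; own x runs from pump handle to lever pivot (away from the robot at yaw 0), y towards the stage plate, z up. A white lying reservoir, 50 mm diameter, lies along y at own x = 92 mm, y = -15 to 135, its top 68 mm (bleed screw 83 mm) above the bench.
- plate (a point): Centre of the flat top of the aluminium stage plate, 120 x 130 mm (unit's x, y), 34 mm above the bench, at (-10, 85) mm in the unit's x, y; same axes as the unit. It carries the two stops; plate and stops are ground smooth (friction about 0.25). A small brass touch valve in it is nearly flush (1 mm).
- pivot (a point): Pivot of the pump lever, at (105, -100) mm in the unit's x, y, 150 mm above the bench, between steel cheeks that reach up to 166 mm; same axes as the unit. The white pump barrel, 46 mm diameter and 113 mm high, stands 68 mm nearer the handle, under the lever.
- pump (a joint): Pump lever hinge, rad. 0: lever up at rest, 25 degrees above level (a spring returns it); 0.70: right down on its stop, 15 degrees below level. 200 mm from pivot to handle; it swings in the upright plane through the unit's y = -100 mm. Pushing the handle down takes about 6 N at the top rising to 14 N at the bottom.
- handle (a point): Centre of the pump handle: a grey cross bar on the lever's free end, 26 mm diameter, 90 mm long along the unit's y. At rest at (-76, -100) mm in the unit's x, y, 235 mm above the bench; right down at (-88, -100), 99 mm above the bench. It can be pushed from above with closed fingertips and springs back as they rise.
- corner (a point): The inside corner of the two stops on the top face of the stage plate, at (38, 138, 34) mm in the unit's frame, same axes as the unit. The block goes on its -x, -y side: fully home, the block's centre is 20 mm from it along -x and 30 mm along -y.
- long_stop: Long dark steel stop bar, 12 x 88 x 12 mm, fixed on the stage plate along the unit's y at the plate's +x edge. Origin: centre of its underside; same axes as the unit. Its working face looks to -x, 6 mm from the origin; it stands 12 mm above the plate.
- short_stop: Short dark steel stop bar, 45 x 12 x 12 mm, fixed on the stage plate along the unit's x at the plate's +y edge. Origin: centre of its underside; same axes as the unit. Its working face looks to -y, 6 mm from the origin; it stands 12 mm above the plate.
- tray: Shallow white tray 170 x 230 x 14 mm, floor and walls 4 mm thick, fixed to the bench. Origin: centre of its underside. The rectangular block stands in one half and the round mount in the other; which is which changes.
- block: Rectangular black resin specimen block, 60 x 40 x 36 mm (own x is the 60 mm long side, y the 40 mm side, z up), about 0.16 kg, with a small bright rectangular metal window in its top. Origin: centre of its underside. Starts upright in the tray at any yaw.
- mount: Round black resin mount, 40 mm diameter, 26 mm high, with a round metal window on top, loose in the tray; leave it alone. Origin: centre of its underside.
- bottle: Reagent bottle, 68 mm diameter, 120 mm high, loose on the bench beyond the work; leave it alone. Origin: centre of its underside.
- slide_box: Closed slide box, 85 x 100 x 36 mm, loose on the bench beyond the work; leave it alone. Origin: centre of its underside.

How it is judged:
By the outcome, as a careful person would: the job done as asked, in the order asked, and still so for the second after the job is handed in, while the arm keeps its last pose, push and grip.
It also fails if it takes over 72 s, if anything falls off the work surface, if the arm or the gripper's body presses on something with over 40 N, if the wrist force passes 120 N, or if a joint passes its speed limit or range.

### The arm

A 6-joint arm with a two-finger parallel gripper is mounted at the origin on the work surface. World frame = base frame: x ahead of the robot, y to its left, z up, the work surface at z = 0. Lengths are in m, angles in rad, forces in N, time in s.
With the tool pointing down it reaches from about 0.425 to 0.95 m from the base axis. Payload 14.7 kg.
Tool frame: the origin (TCP) lies on the mounting face of the last link; the fingertips stand 173 mm ahead of it and the grasp point (between the pads) lies 155 mm ahead of it; z points along the fingers, y is the direction in which the jaws open and shut (so a half turn about z gives the same grasp; the last joint's range is limited). The gripper opens to 85 mm and grips with 20 to 120 N. Pads are 22 mm wide; open, the fingers measure 114 mm over their backs; the gripper's body (76 mm by 85 mm) begins 54 mm behind the grasp point. The pads swing forward as they close: fully open they stand 13 mm farther back than shut.
Start: joints at [-1.195, 0.48, 1.596, -0, 1.065, -0.047], TCP at [0.267, -0.593, 0.405] pointing down, gripper open.
Joint ranges: [-2.75, 2.75], [-0.82, 2.05], [0.23, 2.67], [-1.56, 4.7], [0.09, 2.69], [-2.92, 2.92]. Speed limits (rad/s): [1.89, 1.89, 2.39, 3.01, 3.01, 3.01].

### API

Orientations are given as a rotation vector (axis times angle).
In Python, from rig import robot gives the robot as it stands.
- The arm moves only by the tool apply_moves, never from a script. Its argument "motion" is a list of rows, each a list of 7 numbers: the shift along the tool's x, y, z in cm, then the turn, a rotation vector about the tool's x, y, z in rad, then the gripper's target within -1 to 1 (fully open at 1, half-way at 0, shut at -1). A call has 1 to 20 rows; each row is the pose to reach, as a shift and turn from the pose commanded when the call began, along the tool's axes at that moment; what a row does not reach only later rows make up. A row lasts 1/10 s, in which the tool goes at most 50 mm and 8.59 degrees, less where a joint would pass 70% of its speed; a pose out of reach is approached as far as the arm can. A call with a gripper value outside its range is refused whole. The fingers move at their own pace and stop on an object; "force" is the grip in N (left out, the last holds). Time passes only in rows, so rows that repeat a pose let the fingers close. It gives the time, the measured TCP pose, the force and the opening at its end, in the units of the state.
- robot.get_state(): the state, without advancing time (a new reading comes with each control period).
- robot.get_image(name): name is "scene" or "top" or "wrist"; returns a dict with "frame" (480x640x3 uint8, blue, green, red), "fx", "fy", "cx", "cy" (pixels), "k1" (the pictures are not rectified: a ray, as slopes to the right and down, at radius r is drawn at 1 + k1 r^2 times it, then the intrinsics apply), "extrinsics" (4x4, takes a point from world to camera coordinates). Camera axes: x right, y down, z forward; pixel columns grow to the right and rows downward; lengths in m; the calibration is good to about 2 mm. A picture is of the moment at which its call begins. There is no depth.
- robot.job_done(): hands the job in, once; it reports no verdict.
Trained networks look in the newest picture that a camera, given by its name, has taken for a name from the list of things; names that differ only in an ending like _2 or _b are one class to them, and where a whole thing is asked for, a point or a joint stands for the part that bears it (a point fixed in the world has none). Each returns a list of dicts, best first, with "score" (0 to 1); they miss things now and then, are a little off and sometimes report something else, mostly with a low value. They report only what shows in the picture. A call takes as long as a camera call.
- robot.masks_of(thing, camera): "region" (480x640 bool, what is visible of it) and "rect" ([left, top, width, height] in pixels, round what is visible of it).
The state is a dict: "clock": time; "joint_pos": joint angles; "joint_velocities": joint speeds; "joint_torque": joint torques, N m; "tcp_pos": TCP position; "tool_rot": TCP orientation; "contact_force": force on the tool from outside, world axes, zero at the start; "torque": the same for the moment, N m; "width": finger opening in m.
Only numpy, scipy, OpenCV 4.12 (cv2) and the standard library are available. Lean on these libraries where they do the work, as an engineer would, in place of code of your own. Each camera call takes 0.05 s, during which the arm holds its last target.

## Working session

There is one attempt and no reset: what is moved stays moved. The work goes in short steps, Python scripts to look and compute and a tool call to move; the robot and the scene stay as the last step left them, time stands still between calls to the robot, and variables do not carry over. Pictures are saved under pics/ and viewed, and the job is handed in when it is done.

Besides the shell and the picture viewer there is one more tool, called as name(argument=value, ...) on one line, values as JSON. apply_moves: Moves the arm, as the interface text tells. Its arguments: {"type":"object","properties":{"motion":{"type":"array"},"force":{"type":"number"}},"required":["motion"]}

```bash
mkdir -p pics; ls; cat > h.py <<'E'
import numpy as np, cv2
from rig import robot
from scipy.spatial.transform import Rotation as R
def proj(im,P):
    P=np.atleast_2d(P); E=np.array(im["extrinsics"])
    c=P@E[:3,:3].T+E[:3,3]; s=c[:,:2]/c[:,2:]
    r2=(s**2).sum(1,keepdims=True); s=s*(1+im["k1"]*r2)
    return s*[im["fx"],im["fy"]]+[im["cx"],im["cy"]]
def back(im,px,z):
    px=np.atleast_2d(px).astype(float); E=np.array(im["extrinsics"])
    d=(px-[im["cx"],im["cy"]])/[im["fx"],im["fy"]]; s=d.copy()
    for _ in range(20): s=d/(1+im["k1"]*(s**2).sum(1,keepdims=True))
    ray=np.c_[s,np.ones(len(s))]@E[:3,:3]; o=-E[:3,:3].T@E[:3,3]
    t=(z-o[2])/ray[:,2]; return o+ray*t[:,None]
E
python3 - <<'E'
from h import *
s=robot.get_state(); print({k:np.round(v,3).tolist() for k,v in s.items()})
for c in ["scene","top","wrist"]:
    im=robot.get_image(c); cv2.imwrite(f"pics/{c}0.png",im["frame"])
    E=np.array(im["extrinsics"]); print(c,im["fx"],im["k1"],np.round(-E[:3,:3].T@E[:3,3],3))
    import pickle; pickle.dump(im,open(f"{c}0.pkl","wb"))
    for t in ["unit","plate","long_stop","short_stop","handle","block","tray","mount"]:
        m=robot.masks_of(t,c)
        print(c,t,[(round(a["score"],2),a["rect"]) for a in m[:3]])
E
```

```text
pics
{'clock': 0.0, 'joint_pos': [-1.195, 0.481, 1.597, 0.0, 1.065, -0.047], 'joint_velocities': [0.001, -0.001, 0.001, -0.001, -0.002, 0.0], 'joint_torque': [0.002, -95.063, -43.017, 0.0, 0.013, 0.0], 'tcp_pos': [0.267, -0.593, 0.404], 'tool_rot': [-3.071, -0.659, 0.0], 'contact_force': [0.275, 0.083, -0.095], 'torque': [0.006, -0.003, -0.022], 'width': 0.085}
scene 536.7373876872173 0.033583977672575045 [0.866 0.465 0.912]
scene unit [(0.66, [207.9, 47.6, 170.6, 221.2]), (0.57, [209.8, 42.5, 102.6, 87.9])]
scene plate [(0.66, [202.6, 44.4, 182.0, 229.1]), (0.34, [261.3, 349.9, 42.3, 56.9])]
scene long_stop [(0.73, [280.6, 205.1, 28.9, 31.4])]
scene short_stop [(0.74, [314.0, 221.1, 25.0, 21.4])]
scene handle [(0.87, [213.2, 45.2, 95.3, 90.8]), (0.61, [206.5, 44.1, 170.9, 225.4])]
scene block [(0.8, [366.9, 292.9, 40.4, 36.8])]
scene tray []
scene mount [(0.55, [408.1, 353.7, 23.5, 26.1])]
top 493.80714876361617 -0.06034685013026413 [ 0.577 -0.014  1.08 ]
top unit [(0.91, [334.0, 204.9, 195.1, 132.2]), (0.73, [352.9, 252.0, 38.2, 8.3])]
top plate [(0.73, [334.8, 204.3, 192.6, 130.1])]
top long_stop [(0.79, [351.7, 250.8, 44.6, 10.7])]
top short_stop [(0.54, [345.5, 264.6, 6.8, 22.9])]
top handle [(0.57, [473.2, 205.1, 55.6, 120.2])]
top block [(0.88, [238.8, 271.0, 31.1, 33.9])]
top tray [(0.57, [171.1, 243.8, 117.2, 95.0]), (0.35, [471.9, 209.5, 56.7, 109.6])]
top mount [(0.75, [192.9, 273.0, 23.7, 17.4])]
wrist 407.1307165565069 -0.08155653147190806 [ 0.331 -0.562  0.375]
wrist unit []
wrist plate []
wrist long_stop []
wrist short_stop []
wrist handle []
wrist block []
wrist tray []
wrist mount []
```

View pics/top0.png

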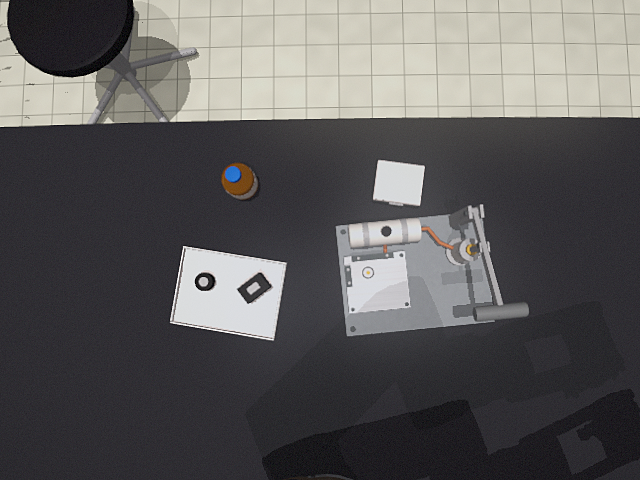

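View pics/scene0.png

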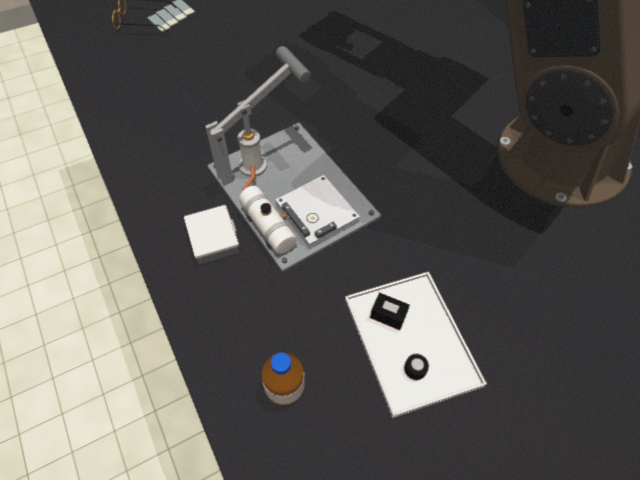

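```bash
python3 - <<'E'
import cv2
a=cv2.imread("pics/top0.png"); cv2.imwrite("pics/top0z.png",cv2.resize(a[195:345,330:535],None,fx=3.8,fy=3.8,interpolation=cv2.INTER_CUBIC))
cv2.imwrite("pics/top0t.png",cv2.resize(a[235:350,160:300],None,fx=5,fy=5,interpolation=cv2.INTER_CUBIC))
E
```

```text
(no output)
```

View pics/top0z.png

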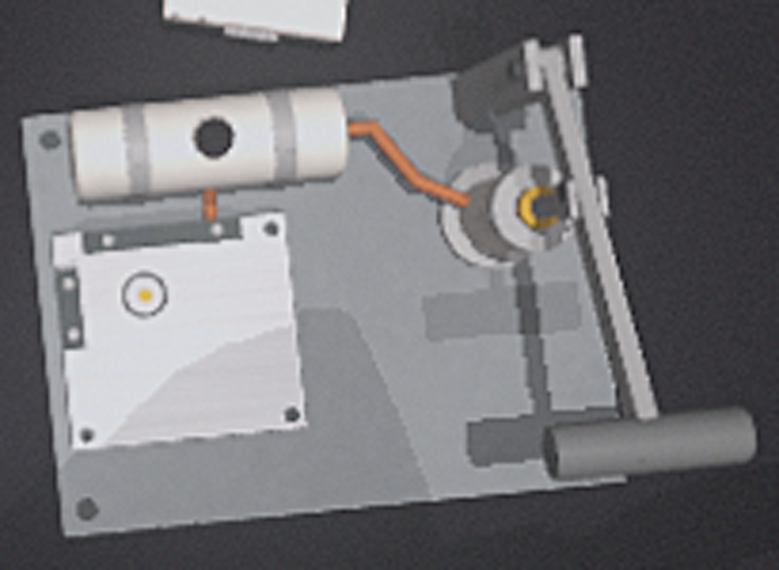

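View pics/top0t.png

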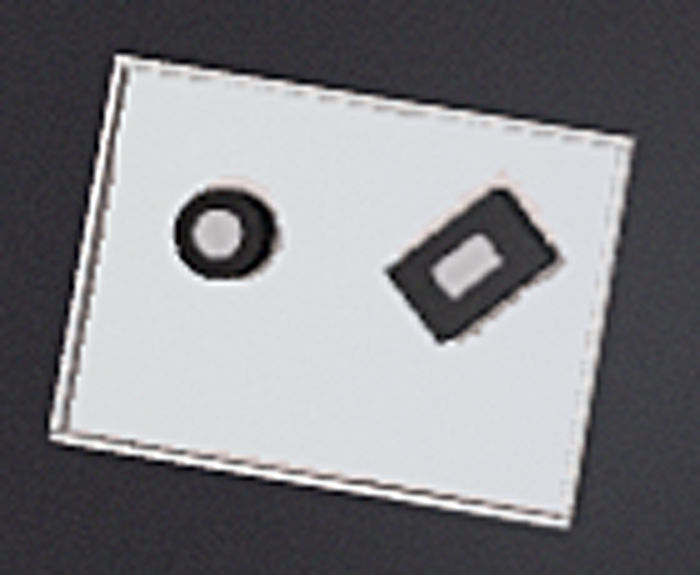

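```bash
cat > fit.py <<'E'
from h import *
import pickle
from scipy.optimize import least_squares
T=pickle.load(open("top0.pkl","rb")); S=pickle.load(open("scene0.pkl","rb"))
z=lambda u,v:((u+.5)/3.8-.5+330,(v+.5)/3.8-.5+195)
up=np.array([(120,160,12),(-120,160,12),(-120,-160,12),(50,150,34),(50,20,34),(-70,20,34),(-70,150,34)])/1e3
ut=np.array([z(22,118),z(65,535),z(625,482),z(53,235),z(287,215),z(305,425),z(75,447)])
sp=np.array([(-120,160,12),(120,160,12),(120,-160,12),(-120,-160,12)])/1e3
st=np.array([(380,213),(284,268),(208,167),(299,123)],float)
def tr(p,P): c,s=np.cos(p[2]),np.sin(p[2]); return P@np.array([[c,-s,0],[s,c,0],[0,0,1]]).T+[p[0],p[1],0]
f=lambda p,w=(1,1):np.r_[w[0]*(proj(T,tr(p,up))-ut).ravel(),w[1]*(proj(S,tr(p,sp))-st).ravel()]
if __name__=="__main__":
  for w in [(1,0),(0,1),(1,1)]:
    r=least_squares(lambda p:f(p,w),[.6,-.2,0.],loss='soft_l1'); print(r.x, np.round(r.fun,1))
  p=least_squares(f,[.6,-.2,0.],loss='soft_l1').x
  for n,P in dict(plate=(-10,85,34),handle=(-76,-100,235),hdown=(-88,-100,99),corner=(38,138,34),pivot=(105,-100,150)).items():
    w=tr(p,np.array([P])/1e3); print(n,np.round(w[0],4),proj(T,w).round(1),proj(S,w).round(1))
  zb=lambda u,v:((u+.5)/5-.5+160,(v+.5)/5-.5+235)
  b=back(T,[zb(388,270),zb(503,188),zb(560,258),zb(443,342),zb(467,267),zb(226,236)],.04); print(b.round(4))
  print([np.linalg.norm(b[i]-b[(i+1)%4]).round(4) for i in range(4)], b[:4].mean(0))
  d=b[1]-b[0]; print(np.arctan2(d[1],d[0])); d=b[2]-b[3]; print(np.arctan2(d[1],d[0]))
  for c in ("top","scene"):
    m=robot.masks_of("block",c)[0]; rg=m["region"].astype(np.uint8)
    cn=max(cv2.findContours(rg,0,2)[0],key=len)
    print(c,m["score"],cv2.minAreaRect(cn))
E
python3 fit.py
```

```text
[ 0.57906908 -0.19545793  0.08708439] [ 0.1 -0.7 -0.4  0.4  0.5  0.  -0.  -0.3 -0.4 -0.9  0.7  0.6 -0.3  0.7
 -0.   0.  -0.   0.  -0.  -0.  -0.  -0. ]
[ 0.57449395 -0.19413119  0.10214095] [-0.   0.  -0.   0.   0.   0.  -0.   0.  -0.   0.   0.   0.  -0.   0.
  2.6  0.4  0.   1.5 -0.9 -2.2 -0.4 -1.8]
[ 0.57823612 -0.19518554  0.08935304] [-0.1 -0.2 -0.4  1.   0.5  0.2 -0.2  0.3 -0.6 -0.5  0.7  1.  -0.3  1.2
  0.4  1.7 -3.3  1.8 -2.2 -2.8 -0.9 -1.5]
plate [ 0.5607 -0.1114  0.034 ] [[376.9 282. ]] [[315.9 207.3]]
handle [ 0.5115 -0.3016  0.235 ] [[499.9 311.8]] [[291.9  63.9]]
hdown [ 0.4995 -0.3026  0.099 ] [[477.2 312.7]] [[299.2 114.5]]
corner [ 0.6038 -0.0543  0.034 ] [[349.6 261.9]] [[310.1 236.2]]
pivot [ 0.6917 -0.2854  0.15  ] [[473.5 212.7]] [[214.4 133.5]]
[[0.549  0.1835 0.04  ]
 [0.5833 0.1346 0.04  ]
 [0.5536 0.1105 0.04  ]
 [0.5186 0.1602 0.04  ]
 [0.5501 0.15   0.04  ]
 [0.5637 0.2529 0.04  ]]
[np.float64(0.0597), np.float64(0.0382), np.float64(0.0608), np.float64(0.0383)] [0.55110524 0.14721912 0.04      ]
-0.9592047332477961
-0.9557693826845406
top 0.88 ((253.52438354492188, 287.2804870605469), (20.77111053466797, 30.45388412475586), 51.34019470214844)
scene 0.8 ((389.2070617675781, 310.5082702636719), (35.79825973510742, 28.716217041015625), 22.833654403686523)
```

```bash
cat >> h.py <<'E'
P=(0.5787,-0.1953,0.0875)
def U(x,y,z):
    c,s=np.cos(P[2]),np.sin(P[2]); return np.array([P[0]+c*x-s*y,P[1]+s*x+c*y,z])
def goal(pos,psi,cur=None):
    "pos of TCP, psi=tool x yaw, pointing down"
    s=robot.get_state(); p,r=(s["tcp_pos"],s["tool_rot"]) if cur is None else cur
    R0=R.from_rotvec(r).as_matrix(); R1=np.array([[np.cos(psi),np.sin(psi),0],[np.sin(psi),-np.cos(psi),0],[0,0,-1]])
    d=R0.T@(np.array(pos)-p); w=R.from_matrix(R0.T@R1).as_rotvec()
    print("shift cm",(d*100).round(2),"turn",w.round(4))
def st():
    s=robot.get_state(); print({k:np.round(s[k],4).tolist() for k in("clock","joint_pos","tcp_pos","tool_rot","contact_force","torque","width")})
E
python3 - <<'E'
from h import *
goal(U(-.076,-.1,.45),P[2]+np.pi/2)
E
```

```text
shift cm [ 34.29 -16.5   -4.53] turn [ 0.      0.     -1.2355]
```

apply_moves(motion=[[0,0,-4.5,0,0,-0.1,-1],[4,-2,-4.5,0,0,-0.25,-1],[34.3,-16.5,-4.5,0,0,-1.2355,-1],[34.3,-16.5,-4.5,0,0,-1.2355,-1],[34.3,-16.5,-4.5,0,0,-1.2355,-1],[34.3,-16.5,-4.5,0,0,-1.2355,-1],[34.3,-16.5,-4.5,0,0,-1.2355,-1],[34.3,-16.5,-4.5,0,0,-1.2355,-1],[34.3,-16.5,-4.5,0,0,-1.2355,-1],[34.3,-16.5,-4.5,0,0,-1.2355,-1],[34.3,-16.5,-4.5,0,0,-1.2355,-1],[34.3,-16.5,-4.5,0,0,-1.2355,-1],[34.3,-16.5,-4.5,0,0,-1.2355,-1]], force=40)

```text
clock: 2.75
tcp_pos: [0.5112, -0.3025, 0.4497]
tool_rot: [2.124, 2.314, -0.0]
contact_force: [-0.6, 0.4, 0.3]
width: -0.0001
```

```bash
python3 - <<'E'
from h import *
st()
for c in ("wrist","scene"):
  im=robot.get_image(c); f=im["frame"]
  for q in [(-.076,-.1,.235),(-.076,-.145,.235),(-.076,-.055,.235),(.038,.138,.034),(-.07,.02,.034),(-.07,.15,.034),(.05,.02,.034)]:
    x=proj(im,U(*q))[0]; print(c,q,x.round(1)); cv2.circle(f,tuple(int(v) for v in x),3,(0,0,255),1)
  cv2.imwrite(f"pics/{c}1.png",f)
goal(U(-.076,-.1,.421),P[2]+np.pi/2)
goal(U(-.095,-.1,.336),P[2]+np.pi/2)
goal(U(-.088,-.1,.285),P[2]+np.pi/2)
E
```

```text
{'clock': 2.75, 'joint_pos': [-0.5853, 0.3594, 1.6759, -0.0002, 1.1064, -0.6708], 'tcp_pos': [0.5112, -0.3025, 0.4497], 'tool_rot': [2.1244, 2.3144, -0.0002], 'contact_force': [-0.558, 0.4211, 0.2828], 'torque': [-0.0406, 0.024, -0.0019], 'width': -0.0001}
wrist (-0.076, -0.1, 0.235) [321.3 277.8]
wrist (-0.076, -0.145, 0.235) [321.5 358.9]
wrist (-0.076, -0.055, 0.235) [321.1 185.2]
wrist (0.038, 0.138, 0.034) [454.6 -70.4]
wrist (-0.07, 0.02, 0.034) [328.   70.4]
wrist (-0.07, 0.15, 0.034) [328.1 -88.3]
wrist (0.05, 0.02, 0.034) [461.2  71.9]
scene (-0.076, -0.1, 0.235) [291.8  63.9]
scene (-0.076, -0.145, 0.235) [279.7  51.1]
scene (-0.076, -0.055, 0.235) [304.4  77.3]
scene (0.038, 0.138, 0.034) [309.8 236.3]
scene (-0.07, 0.02, 0.034) [322.7 174.3]
scene (-0.07, 0.15, 0.034) [358.2 216.1]
scene (0.05, 0.02, 0.034) [273.9 198.8]
shift cm [0.08 0.06 2.87] turn [-0.0001  0.     -0.0018]
shift cm [ 0.08 -1.84 11.37] turn [-0.0001  0.     -0.0018]
shift cm [ 0.08 -1.14 16.47] turn [-0.0001  0.     -0.0018]
```

View pics/wrist1.png

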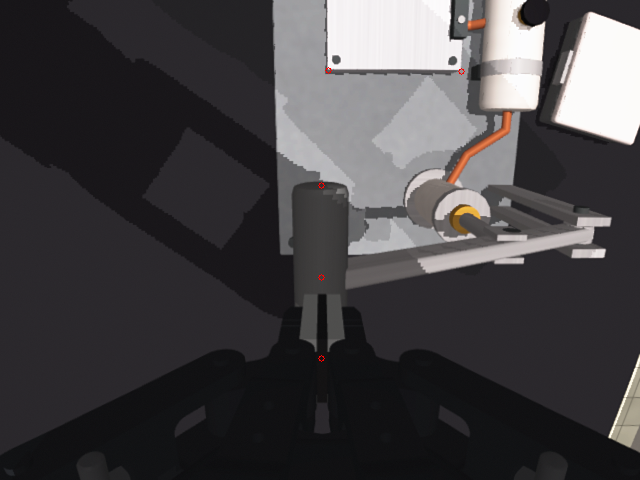

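View pics/scene1.png

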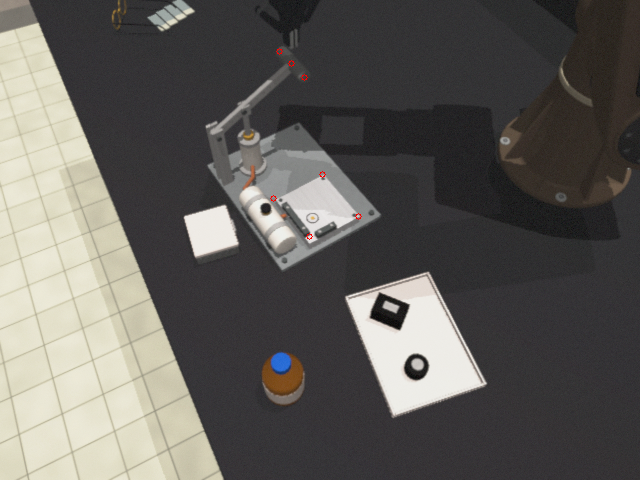

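apply_moves(motion=[[0,0,2.7,0,0,0,-1],[0,-0.6,4.5,0,0,0,-1],[0,-0.9,5.4,0,0,0,-1],[0,-1.15,6.2,0,0,0,-1],[0,-1.5,7.9,0,0,0,-1],[0,-1.75,9.6,0,0,0,-1],[0,-1.85,11.4,0,0,0,-1],[0,-1.75,13.1,0,0,0,-1],[0,-1.6,14.5,0,0,0,-1],[0,-1.3,15.8,0,0,0,-1],[0,-1.2,16.2,0,0,0,-1],[0,-1.2,16.2,0,0,0,-1]])

```text
clock: 4.05
tcp_pos: [0.4993, -0.3032, 0.2876]
tool_rot: [-2.122, -2.315, 0.001]
contact_force: [-7.0, -1.6, 10.6]
width: -0.0001
```

```bash
python3 - <<'E'
from h import *
st()
im=robot.get_image("scene"); f=im["frame"][30:300,150:420]
cv2.imwrite("pics/scene2.png",cv2.resize(f,None,fx=2.2,fy=2.2))
E
```

```text
{'clock': 4.05, 'joint_pos': [-0.5974, 0.5313, 1.8554, -0.0008, 0.756, -0.6836], 'tcp_pos': [0.4993, -0.3032, 0.2876], 'tool_rot': [-2.1224, -2.3149, 0.0011], 'contact_force': [-7.0398, -1.5912, 10.623], 'torque': [-0.2336, 1.3337, -0.0468], 'width': -0.0001}
```

View pics/scene2.png

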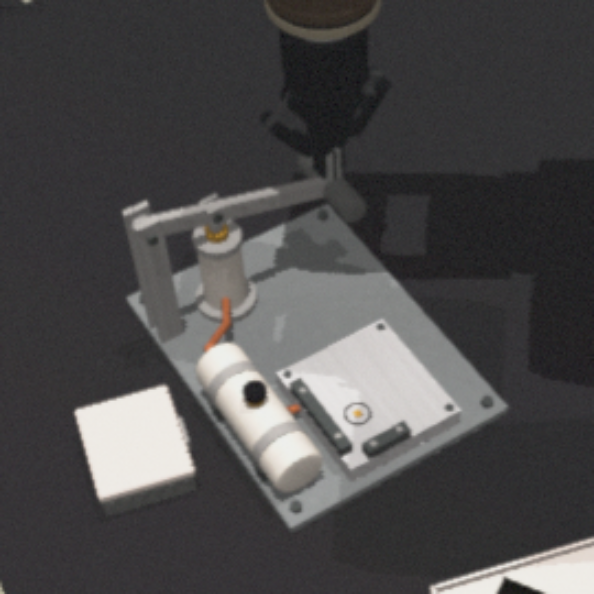

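apply_moves(motion=[[0,0,0.2,0,0,0,-1],[0,0,0.4,0,0,0,-1],[0,0,0.5,0,0,0,-1]])

```text
clock: 4.4
tcp_pos: [0.4996, -0.3032, 0.284]
tool_rot: [2.123, 2.315, 0.0]
contact_force: [-8.9, 3.8, 32.3]
width: 0.0002
```

apply_moves(motion=[[0,0,0.1,0,0,0,-1],[0,0,0.2,0,0,0,-1]])

```text
clock: 4.6
tcp_pos: [0.4997, -0.3032, 0.2832]
tool_rot: [2.122, 2.314, 0.0]
contact_force: [-13.4, 7.1, 52.3]
width: -0.0
```

apply_moves(motion=[[0,-0.3,-2,0,0,0,-1],[0,-0.6,-5.5,0,0,0,-1],[0,-0.3,-9,0,0,0,-1],[0,0.6,-12.4,0,0,0,-1],[0,1.2,-15.5,0,0,0,-1],[0,1.2,-15.5,0,0,0,-1],[0,1.2,-15.5,0,0,0,-1]])

```text
clock: 5.3
tcp_pos: [0.5117, -0.3018, 0.4363]
tool_rot: [2.122, 2.315, 0.0]
contact_force: [0.7, 0.4, -0.6]
width: -0.0
```

```bash
python3 - <<'E'
from h import *
st()
im=robot.get_image("scene"); f=im["frame"][30:300,150:420]
cv2.imwrite("pics/scene3.png",cv2.resize(f,None,fx=2.2,fy=2.2))
E
```

```text
{'clock': 5.3, 'joint_pos': [-0.584, 0.3711, 1.6928, 0.0001, 1.0763, -0.6709], 'tcp_pos': [0.5117, -0.3018, 0.4363], 'tool_rot': [2.122, 2.3148, 0.0005], 'contact_force': [0.6669, 0.4433, -0.6012], 'torque': [0.0435, -0.0262, 0.0159], 'width': -0.0}
```

View pics/scene3.png

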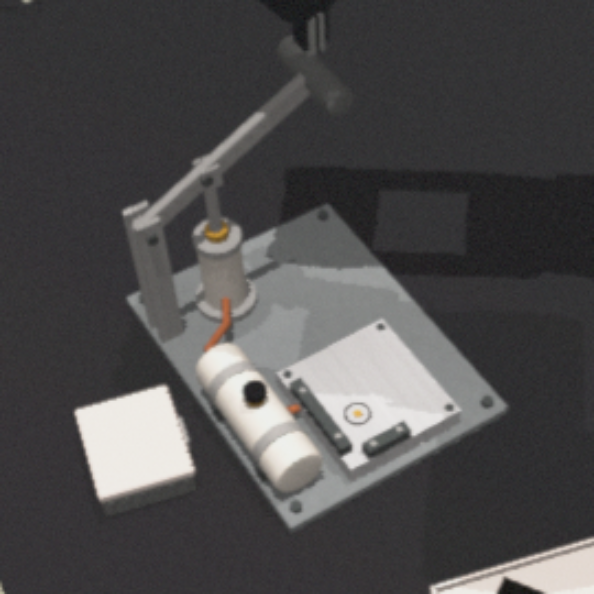

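apply_moves(motion=[[0,0,1.4,0,0,0,-1],[0,-0.6,3.1,0,0,0,-1],[0,-1.15,4.8,0,0,0,-1],[0,-1.5,6.5,0,0,0,-1],[0,-1.75,8.2,0,0,0,-1],[0,-1.85,10,0,0,0,-1],[0,-1.75,11.7,0,0,0,-1],[0,-1.6,13.1,0,0,0,-1],[0,-1.3,14.4,0,0,0,-1],[0,-1.2,15.0,0,0,0,-1],[0,-1.2,15.4,0,0,0,-1],[0,-1.2,15.4,0,0,0,-1],[0,-1.2,15.4,0,0,0,-1]])

```text
clock: 6.65
tcp_pos: [0.4984, -0.3022, 0.2827]
tool_rot: [-2.121, -2.315, 0.001]
contact_force: [-18.9, 7.5, 60.3]
width: -0.0
```

apply_moves(motion=[[0,-0.3,-2,0,0,0,-1],[0,-0.6,-5.5,0,0,0,-1],[0,-0.3,-9,0,0,0,-1],[0,0.6,-12.4,0,0,0,-1],[0,1.2,-15.4,0,0,0,-1],[0,1.2,-15.4,0,0,0,-1],[0,1.2,-15.4,0,0,0,-1],[0,1.2,-15.4,0,0,0,-1]])

```text
clock: 7.45
tcp_pos: [0.5112, -0.3013, 0.4334]
tool_rot: [-2.12, -2.314, 0.001]
contact_force: [0.1, -0.8, -0.6]
width: 0.0001
```

apply_moves(motion=[[0,0,1.4,0,0,0,-1],[0,-0.6,3.1,0,0,0,-1],[0,-1.15,4.8,0,0,0,-1],[0,-1.5,6.5,0,0,0,-1],[0,-1.75,8.2,0,0,0,-1],[0,-1.85,10,0,0,0,-1],[0,-1.75,11.7,0,0,0,-1],[0,-1.6,13.1,0,0,0,-1],[0,-1.3,14.4,0,0,0,-1],[0,-1.2,15.0,0,0,0,-1],[0,-1.2,15.4,0,0,0,-1],[0,-1.2,15.4,0,0,0,-1],[0,-1.2,15.4,0,0,0,-1]])

```text
clock: 8.75
tcp_pos: [0.4985, -0.3023, 0.2828]
tool_rot: [-2.121, -2.315, 0.001]
contact_force: [-19.4, 7.3, 59.2]
width: 0.0
```

apply_moves(motion=[[0,-0.3,-2,0,0,0,-1],[0,-0.6,-5.5,0,0,0,-1],[0,-0.3,-9,0,0,0,-1],[0,0.6,-12.4,0,0,0,-1],[0,1.2,-15.4,0,0,0,-1],[0,1.2,-15.4,0,0,0,-1],[0,1.2,-15.4,0,0,0,-1],[0,1.2,-15.4,0,0,0,-1]])

```text
clock: 9.55
tcp_pos: [0.5112, -0.3013, 0.4335]
tool_rot: [-2.12, -2.314, 0.001]
contact_force: [-0.5, -0.4, 0.2]
width: -0.0002
```

apply_moves(motion=[[0,0,1.4,0,0,0,-1],[0,-0.6,3.1,0,0,0,-1],[0,-1.15,4.8,0,0,0,-1],[0,-1.5,6.5,0,0,0,-1],[0,-1.75,8.2,0,0,0,-1],[0,-1.85,10,0,0,0,-1],[0,-1.75,11.7,0,0,0,-1],[0,-1.6,13.1,0,0,0,-1],[0,-1.3,14.4,0,0,0,-1],[0,-1.2,15.0,0,0,0,-1],[0,-1.2,15.4,0,0,0,-1],[0,-1.2,15.4,0,0,0,-1],[0,-1.2,15.4,0,0,0,-1]])

```text
clock: 10.85
tcp_pos: [0.4986, -0.3022, 0.2828]
tool_rot: [-2.121, -2.315, 0.001]
contact_force: [-19.0, 7.5, 59.6]
width: -0.0001
```

apply_moves(motion=[[0,-0.3,-2,0,0,0,-1],[0,-0.6,-5.5,0,0,0,-1],[0,-0.3,-9,0,0,0,-1],[0,0.6,-12.4,0,0,0,-1],[0,1.2,-15.4,0,0,0,-1],[0,1.2,-17.4,0,0,0,-1],[0,1.2,-17.4,0,0,0,-1],[0,1.2,-17.4,0,0,0,-1]])

```text
clock: 11.65
tcp_pos: [0.5115, -0.3014, 0.454]
tool_rot: [-2.121, -2.315, 0.0]
contact_force: [-0.6, 0.4, -0.6]
width: -0.0005
```

```bash
python3 - <<'E'
from h import *
st()
im=robot.get_image("scene"); f=im["frame"][30:450,150:600]
cv2.imwrite("pics/scene4.png",cv2.resize(f,None,fx=1.4,fy=1.4))
m=robot.masks_of("block","top"); print(m[0]["rect"])
# block top centre from two estimates; hover above block
goal((0.551,0.148,.30),2.184); 
E
```

```text
{'clock': 11.65, 'joint_pos': [-0.5836, 0.3557, 1.6704, -0.0, 1.1172, -0.671], 'tcp_pos': [0.5115, -0.3014, 0.454], 'tool_rot': [-2.1212, -2.3151, 0.0005], 'contact_force': [-0.5833, 0.4473, -0.6162], 'torque': [0.0394, -0.0193, 0.044], 'width': -0.0005}
[238.8, 271.0, 31.1, 33.9]
shift cm [44.39  7.91 15.42] turn [-0.0018 -0.0024 -0.5258]
```

View pics/scene4.png

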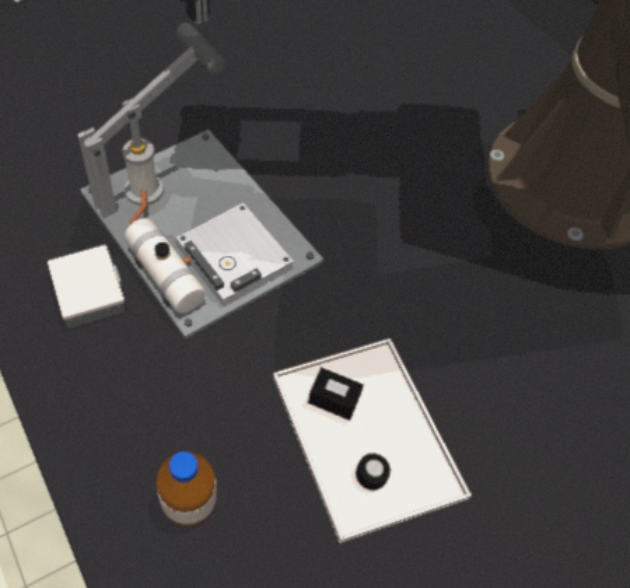

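apply_moves(motion=[[20,4,0,0,0,-0.2,1],[44.4,7.9,2,-0.002,-0.002,-0.526,1],[44.4,7.9,2,-0.002,-0.002,-0.526,1],[44.4,7.9,2,-0.002,-0.002,-0.526,1],[44.4,7.9,2,-0.002,-0.002,-0.526,1],[44.4,7.9,2,-0.002,-0.002,-0.526,1],[44.4,7.9,2,-0.002,-0.002,-0.526,1],[44.4,7.9,2,-0.002,-0.002,-0.526,1],[44.4,7.9,11.4,-0.002,-0.002,-0.526,1],[44.4,7.9,11.4,-0.002,-0.002,-0.526,1],[44.4,7.9,11.4,-0.002,-0.002,-0.526,1],[44.4,7.9,11.4,-0.002,-0.002,-0.526,1],[44.4,7.9,11.4,-0.002,-0.002,-0.526,1]])

```text
clock: 13.05
tcp_pos: [0.5521, 0.147, 0.3424]
tool_rot: [1.446, 2.786, 0.0]
contact_force: [-0.1, 0.1, 1.2]
width: 0.0853
```

```bash
python3 - <<'E'
from h import *
st()
im=robot.get_image("wrist"); f=im["frame"].copy()
import pickle; pickle.dump(im,open("w5.pkl","wb"))
m=robot.masks_of("block","wrist"); print([(a["score"],a["rect"]) for a in m])
for x in proj(im,[(0.551,.148,.04)]): cv2.circle(f,tuple(int(v) for v in x),3,(0,0,255),1)
cv2.imwrite("pics/wrist5.png",f)
E
```

```text
{'clock': 13.05, 'joint_pos': [0.2078, 0.4424, 1.8438, -0.0025, 0.8529, -0.4038], 'tcp_pos': [0.5521, 0.147, 0.3424], 'tool_rot': [1.4459, 2.7856, 0.0002], 'contact_force': [-0.0865, 0.078, 1.2479], 'torque': [-0.0454, -0.0183, -0.0009], 'width': 0.0853}
[(0.6, [289.6, 172.9, 59.3, 95.6])]
```

View pics/wrist5.png

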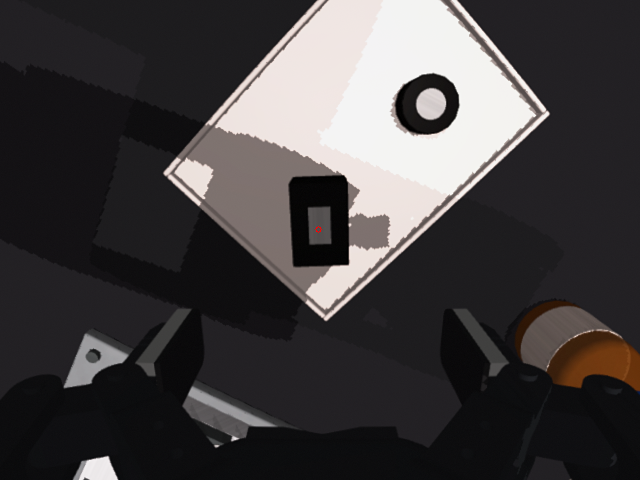

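```bash
python3 - <<'E'
from h import *
import pickle
im=pickle.load(open("w5.pkl","rb")); T=pickle.load(open("top0.pkl","rb"))
f=im["frame"][160:280,270:370]; cv2.imwrite("pics/w5z.png",cv2.resize(cv2.convertScaleAbs(f,alpha=2.5,beta=20),None,fx=5,fy=5,interpolation=cv2.INTER_CUBIC))
E_=np.array(im["extrinsics"]);print("cam",(-E_[:3,:3].T@E_[:3,3]).round(3),"axis",E_[2,:3].round(3))
b=back(im,[(308,207),(330,207),(331,244),(309,244)],.04);print(b.round(4),b.mean(0).round(4))
b=back(im,[(293,265),(349,264)],.04);print(b.round(4)); 
b=back(im,[(290,178),(347,177)],.04);print(b.round(4)); 
print("bottle",back(T,[(232,174)],.12))
E
```

```text
cam [0.513 0.206 0.313] axis [ 0.162 -0.227 -0.96 ]
[[0.5361 0.1569 0.04  ]
 [0.5483 0.1655 0.04  ]
 [0.5641 0.1446 0.04  ]
 [0.5515 0.1357 0.04  ]] [0.55   0.1507 0.04  ]
[[0.5511 0.1165 0.04  ]
 [0.5831 0.1399 0.04  ]]
[[0.515  0.1662 0.04  ]
 [0.5458 0.1887 0.04  ]]
bottle [[0.77730606 0.17939707 0.12      ]]
```

View pics/w5z.png

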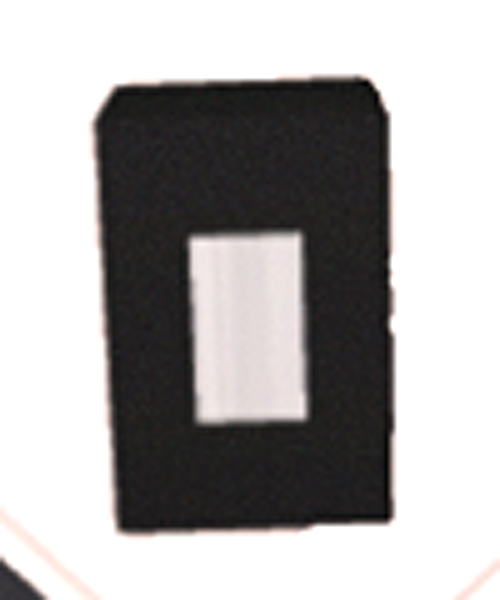

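```bash
python3 - <<'E'
from h import *
import pickle
im=pickle.load(open("w5.pkl","rb"))
b=back(im,[(289.4,184.4),(347.6,184),(348.6,264),(293.6,265.5)],.04);print(b.round(4),b.mean(0))
print([np.linalg.norm(b[i]-b[(i+1)%4]).round(4) for i in range(4)])
d=[b[0]-b[3],b[1]-b[2]]; print([np.arctan2(x[1],x[0]) for x in d]); d=[b[1]-b[0],b[2]-b[3]]; print([np.arctan2(x[1],x[0])+np.pi/2 for x in d])
c=b.mean(0)
# align to block
goal((c[0],c[1],.193),2.19)
E
```

```text
[[0.5171 0.1624 0.04  ]
 [0.5489 0.1851 0.04  ]
 [0.5829 0.1397 0.04  ]
 [0.5516 0.1164 0.04  ]] [0.5501011 0.1509218 0.04     ]
[np.float64(0.039), np.float64(0.0567), np.float64(0.039), np.float64(0.0576)]
[np.float64(2.2142906587504574), np.float64(2.2138708987423064)]
[np.float64(2.190589419123251), np.float64(2.2124431988957403)]
shift cm [5.200e-01 1.000e-02 1.502e+01] turn [ 0.0034  0.0034 -0.0068]
```

apply_moves(motion=[[0.5,0,5,0.003,0.003,-0.022,1],[0.5,0,10,0.003,0.003,-0.022,1],[0.5,0,13,0.003,0.003,-0.022,1],[0.5,0,15.3,0.003,0.003,-0.022,1],[0.5,0,15.3,0.003,0.003,-0.022,1],[0.5,0,15.3,0.003,0.003,-0.022,-1],[0.5,0,15.3,0.003,0.003,-0.022,-1],[0.5,0,15.3,0.003,0.003,-0.022,-1],[0.5,0,15.3,0.003,0.003,-0.022,-1],[0.5,0,15.3,0.003,0.003,-0.022,-1],[0.5,0,15.3,0.003,0.003,-0.022,-1],[0.5,0,15.3,0.003,0.003,-0.022,-1]], force=40)

```text
clock: 14.35
tcp_pos: [0.5498, 0.1516, 0.1904]
tool_rot: [1.416, 2.804, 0.0]
contact_force: [-1.4, -2.5, 13.9]
width: 0.0392
```

```bash
python3 - <<'E'
from h import *
st()
im=robot.get_image("wrist"); cv2.imwrite("pics/wrist6.png",im["frame"])
im=robot.get_image("scene"); cv2.imwrite("pics/scene6.png",cv2.resize(im["frame"][250:420,300:500],None,fx=3,fy=3))
E
```

```text
{'clock': 14.35, 'joint_pos': [0.216, 0.6658, 1.9361, -0.0004, 0.539, -0.4192], 'tcp_pos': [0.5498, 0.1516, 0.1904], 'tool_rot': [1.4158, 2.8037, 0.0004], 'contact_force': [-1.4333, -2.5375, 13.8938], 'torque': [-0.3904, 0.2696, -0.0479], 'width': 0.0392}
```

View pics/wrist6.png

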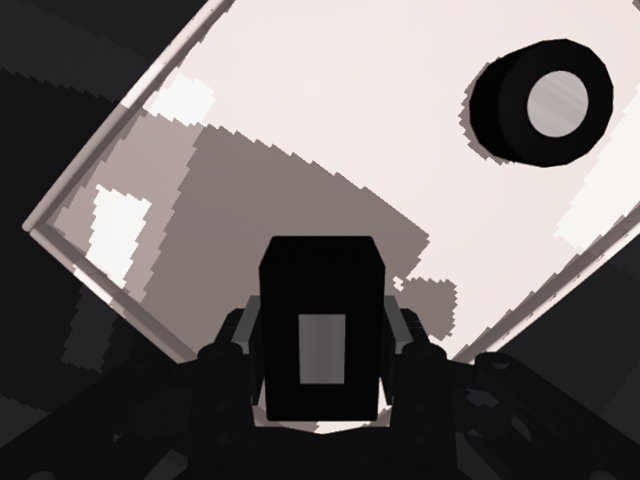

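View pics/scene6.png

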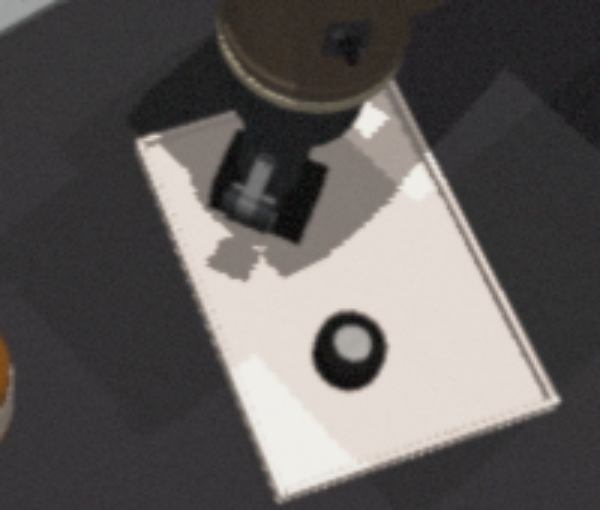

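```bash
python3 - <<'E'
from h import *
goal(U(.008,.098,.33),P[2]+np.pi/2)
E
```

```text
shift cm [-21.69 -12.47 -13.96] turn [6.000e-04 4.000e-04 5.481e-01]
```

apply_moves(motion=[[0,0,0,0,0,0,-1],[0,0,-2,0,0,0,-1],[0,0,-5,0,0,0,-1],[0,0,-9,0,0,0,-1],[0,0,-14,0,0,0,-1],[0,0,-14,0,0,0,-1],[0,0,-14,0,0,0,-1]], force=60)

```text
clock: 15.15
tcp_pos: [0.5496, 0.1517, 0.3306]
tool_rot: [1.415, 2.803, 0.002]
contact_force: [0.3, -0.4, -1.5]
width: 0.0392
```

```bash
python3 - <<'E'
from h import *
st()
im=robot.get_image("wrist"); cv2.imwrite("pics/wrist7.png",im["frame"])
goal(U(.008,.098,.33),P[2]+np.pi/2)
E
```

```text
{'clock': 15.15, 'joint_pos': [0.2162, 0.4563, 1.8563, -0.0002, 0.8271, -0.4193], 'tcp_pos': [0.5496, 0.1517, 0.3306], 'tool_rot': [1.4153, 2.803, 0.0017], 'contact_force': [0.3141, -0.3718, -1.5104], 'torque': [-0.0373, 0.0258, -0.0427], 'width': 0.0392}
shift cm [-21.72 -12.42  -0.08] turn [-0.0009 -0.      0.548 ]
```

View pics/wrist7.png

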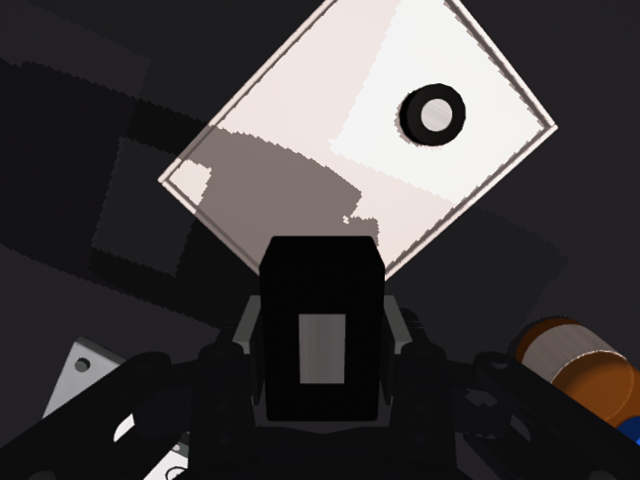

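apply_moves(motion=[[-5,-3,0,0,0,0.14,-1],[-10,-6,0,0,0,0.28,-1],[-14,-8.5,0,0,0,0.42,-1],[-18,-10.5,0,0,0,0.548,-1],[-21.7,-12.4,0,0,0,0.548,-1],[-21.7,-12.4,0,0,0,0.548,-1],[-21.7,-12.4,3,0,0,0.548,-1],[-21.7,-12.4,6.5,0,0,0.548,-1],[-21.7,-12.4,6.5,0,0,0.548,-1],[-21.7,-12.4,6.5,0,0,0.548,-1]])

```text
clock: 16.2
tcp_pos: [0.5779, -0.0963, 0.2629]
tool_rot: [-2.119, -2.314, 0.005]
contact_force: [1.0, 0.0, -0.9]
width: 0.0387
```

```bash
python3 - <<'E'
from h import *
st()
im=robot.get_image("wrist"); f=im["frame"]
import pickle; pickle.dump(im,open("w8.pkl","rb".replace("r","w")))
for q in [(.038,.138,.034),(.038,.138,.046),(.05,.15,.034),(-.07,.15,.034),(.12,.16,.012)]:
    x=proj(im,U(*q))[0]; cv2.circle(f,tuple(int(v) for v in x),3,(0,0,255),1); print(q,x.round())
cv2.imwrite("pics/wrist8.png",f)
im=robot.get_image("scene"); cv2.imwrite("pics/scene8.png",cv2.resize(im["frame"][100:300,200:440],None,fx=3,fy=3))
E
```

```text
{'clock': 16.2, 'joint_pos': [-0.2166, 0.5689, 1.8652, -0.0013, 0.7122, -0.3035], 'tcp_pos': [0.5779, -0.0963, 0.2629], 'tool_rot': [-2.1193, -2.3142, 0.0048], 'contact_force': [0.9545, 0.0304, -0.9192], 'torque': [-0.0242, -0.0461, 0.0236], 'width': 0.0387}
(0.038, 0.138, 0.034) [383. 195.]
(0.038, 0.138, 0.046) [387. 199.]
(0.05, 0.15, 0.034) [409. 171.]
(-0.07, 0.15, 0.034) [164. 171.]
(0.12, 0.16, 0.012) [529. 149.]
```

View pics/wrist8.png

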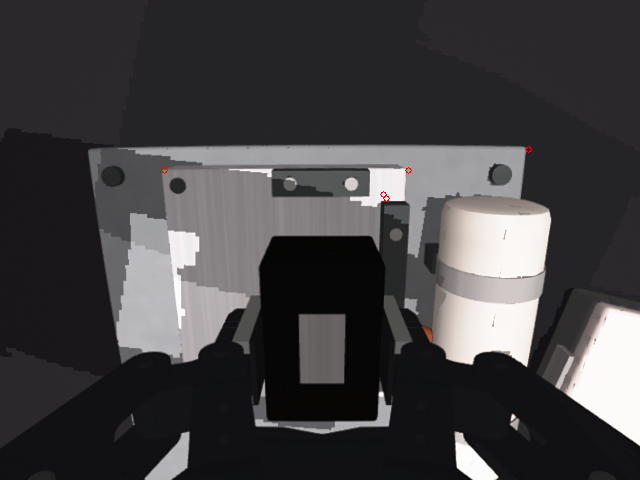

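View pics/scene8.png

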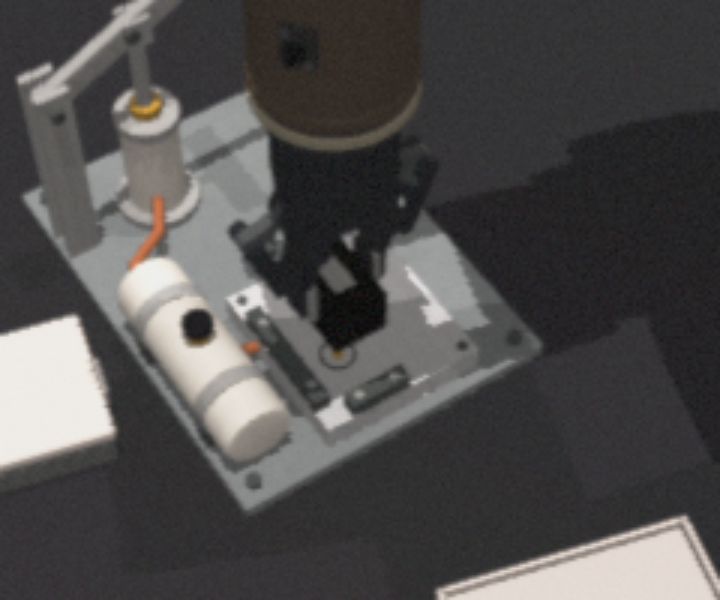

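```bash
python3 - <<'E'
from h import *
goal(U(.008,.098,.2215),P[2]+np.pi/2)
goal(U(.018,.108,.2215),P[2]+np.pi/2)
E
```

```text
shift cm [-0.04 -0.07  4.32] turn [-0.0009  0.0006  0.0004]
shift cm [0.96 0.93 4.32] turn [-0.0009  0.0006  0.0004]
```

apply_moves(motion=[[0,0,1.5,0,0,0,-1],[0,0,3,0,0,0,-1],[0,0,3.9,0,0,0,-1],[0,0,4.1,0,0,0,-1],[0,0,4.1,0,0,0,-1]])

```text
clock: 16.8
tcp_pos: [0.5783, -0.0966, 0.2226]
tool_rot: [-2.121, -2.316, 0.003]
contact_force: [0.1, -0.2, -1.6]
width: 0.0389
```

apply_moves(motion=[[0,0,0.05,0,0,0,-1],[0,0,0.1,0,0,0,-1],[0,0,0.1,0,0,0,-1]])

```text
clock: 17.1
tcp_pos: [0.5784, -0.0967, 0.2221]
tool_rot: [-2.122, -2.316, 0.002]
contact_force: [-0.3, -0.9, -1.8]
width: 0.0392
```

apply_moves(motion=[[0,0,0.05,0,0,0,-1],[0,0,0.1,0,0,0,-1],[0,0,0.1,0,0,0,-1]])

```text
clock: 17.4
tcp_pos: [0.5783, -0.0967, 0.2207]
tool_rot: [-2.122, -2.316, 0.002]
contact_force: [-0.0, -0.5, -1.2]
width: 0.039
```

apply_moves(motion=[[0,0,0.05,0,0,0,-1],[0,0,0.1,0,0,0,-1],[0,0,0.1,0,0,0,-1]])

```text
clock: 17.7
tcp_pos: [0.5783, -0.0967, 0.2205]
tool_rot: [-2.122, -2.316, 0.002]
contact_force: [-4.9, 1.0, 13.9]
width: 0.0381
```

apply_moves(motion=[[0,0,-0.04,0,0,0,-1],[0,0.2,-0.04,0,0,0,-1],[0,0.4,-0.04,0,0,0,-1],[0,0.6,-0.04,0,0,0,-1],[0,0.7,-0.04,0,0,0,-1],[0,0.7,-0.04,0,0,0,-1]])

```text
clock: 18.3
tcp_pos: [0.5855, -0.0961, 0.2205]
tool_rot: [-2.122, -2.316, 0.002]
contact_force: [-2.1, -0.2, 7.7]
width: 0.0393
```

apply_moves(motion=[[0,0.1,0,0,0,0,-1],[0,0.1,0,0,0,0,-1]])

```text
clock: 18.5
tcp_pos: [0.5862, -0.096, 0.2205]
tool_rot: [-2.121, -2.316, 0.003]
contact_force: [-4.4, -1.1, 9.2]
width: 0.0388
```

apply_moves(motion=[[0,0.1,0,0,0,0,-1],[0,0.1,0,0,0,0,-1]])

```text
clock: 18.7
tcp_pos: [0.5865, -0.096, 0.2205]
tool_rot: [-2.12, -2.315, 0.004]
contact_force: [-8.7, -2.8, 15.5]
width: 0.0384
```

```bash
cat >> h.py <<'E'
def uf():
    s=robot.get_state(); c,n=np.cos(P[2]),np.sin(P[2]); Rz=np.array([[c,n],[-n,c]])
    print("unit pos",(Rz@(s["tcp_pos"][:2]-np.array(P[:2]))).round(4),"z",s["tcp_pos"][2].round(4),"F unit",(Rz@s["contact_force"][:2]).round(1),s["contact_force"][2].round(1),"M",(Rz@s["torque"][:2]).round(2),s["torque"][2].round(2),"w",s["width"].round(4))
E
python3 - <<'E'
from h import *
uf()
im=robot.get_image("wrist"); cv2.imwrite("pics/wrist9.png",im["frame"])
E
```

```text
Traceback (most recent call last):
  File "h.py", line 28, in uf
    print("unit pos",(Rz@(s["tcp_pos"][:2]-np.array(P[:2]))).round(4),"z",s["tcp_pos"][2].round(4),"F unit",(Rz@s["contact_force"][:2]).round(1),s["contact_force"][2].round(1),"M",(Rz@s["torque"][:2]).round(2),s["torque"][2].round(2),"w",s["width"].round(4))
                                                                                                                                                                                                                                              ^^^^^^^^^^^^^^^^
AttributeError: 'float' object has no attribute 'round'
```

```bash
sed -i 's/s\["width"\].round(4)/round(float(s["width"]),4)/' h.py
python3 - <<'E'
from h import *
uf(); st()
im=robot.get_image("wrist"); f=im["frame"]
for q in [(.038,.138,.034),(.038,.078,.034),(.038,.078,.046),(.038,.138,.046)]:
    x=proj(im,U(*q))[0]; cv2.circle(f,tuple(int(v) for v in x),3,(0,0,255),1)
cv2.imwrite("pics/wrist9.png",cv2.resize(f[140:440,180:500],None,fx=2,fy=2))
E
```

```text
unit pos [0.0165 0.0982] z 0.2205 F unit [-8.9 -2. ] 15.5 M [-0.31  1.49] 0.07 w 0.0384
{'clock': 18.7, 'joint_pos': [-0.2128, 0.6402, 1.8665, -0.0021, 0.6382, -0.2989], 'tcp_pos': [0.5865, -0.096, 0.2205], 'tool_rot': [-2.1203, -2.3151, 0.0044], 'contact_force': [-8.7274, -2.8021, 15.5049], 'torque': [-0.442, 1.4527, 0.0691], 'width': 0.0384}
```

View pics/wrist9.png

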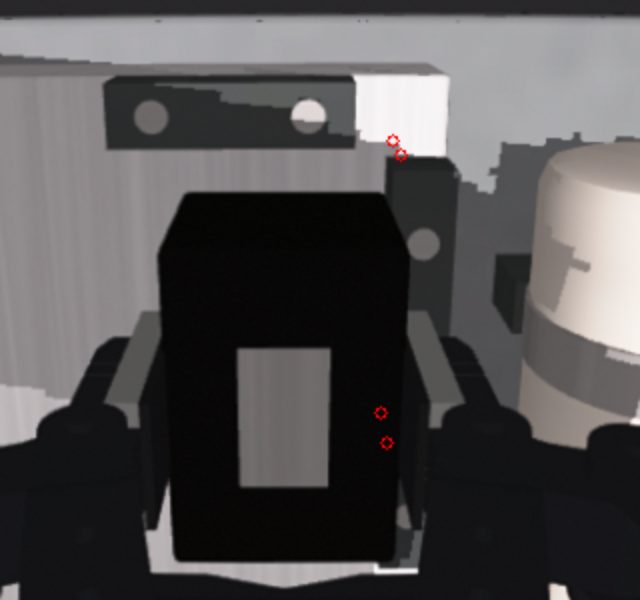

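apply_moves(motion=[[0,0,-0.04,0,0,0,-1],[0.2,0,-0.04,0,0,0,-1],[0.4,0,-0.04,0,0,0,-1],[0.6,0,-0.04,0,0,0,-1],[0.6,0,-0.04,0,0,0,-1]])

```text
clock: 19.25
tcp_pos: [0.586, -0.09, 0.2205]
tool_rot: [-2.12, -2.315, 0.005]
contact_force: [-7.9, -3.3, 8.2]
width: 0.039
```

apply_moves(motion=[[0.1,0,0,0,0,0,-1],[0.2,0,0,0,0,0,-1],[0.2,0,0,0,0,0,-1]])

```text
clock: 19.55
tcp_pos: [0.5858, -0.0881, 0.2205]
tool_rot: [-2.12, -2.315, 0.005]
contact_force: [-7.8, -4.1, 8.0]
width: 0.0388
```

```bash
python3 - <<'E'
from h import *
uf(); st()
im=robot.get_image("wrist"); f=im["frame"]
cv2.imwrite("pics/wrist10.png",cv2.resize(f[140:440,180:500],None,fx=2,fy=2))
E
```

```text
unit pos [0.0164 0.1061] z 0.2205 F unit [-8.2 -3.4] 8.0 M [-0.66  1.28] 0.06 w 0.0388
{'clock': 19.55, 'joint_pos': [-0.2, 0.6383, 1.8711, -0.0024, 0.6356, -0.286], 'tcp_pos': [0.5858, -0.0881, 0.2205], 'tool_rot': [-2.1202, -2.3152, 0.0047], 'contact_force': [-7.8357, -4.0748, 7.9675], 'torque': [-0.7708, 1.2145, 0.0576], 'width': 0.0388}
```

View pics/wrist10.png

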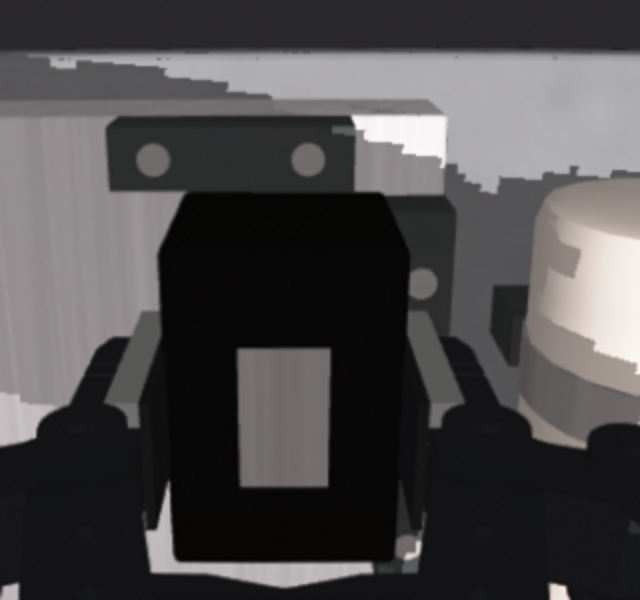

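apply_moves(motion=[[0.1,0,0,0,0,0,-1],[0.2,0,0,0,0,0,-1],[0.2,0,0,0,0,0,-1]])

```text
clock: 19.9
tcp_pos: [0.5856, -0.0862, 0.2206]
tool_rot: [-2.12, -2.315, 0.005]
contact_force: [-7.4, -5.1, 7.0]
width: 0.0384
```

apply_moves(motion=[[0.1,0,0,0,0,0,-1],[0.1,0,0,0,0,0,-1]])

```text
clock: 20.1
tcp_pos: [0.5856, -0.0853, 0.2206]
tool_rot: [-2.12, -2.315, 0.005]
contact_force: [-8.0, -5.7, 7.7]
width: 0.0388
```

apply_moves(motion=[[0.1,0,0,0,0,0,-1],[0.1,0,0,0,0,0,-1]])

```text
clock: 20.3
tcp_pos: [0.5855, -0.085, 0.2206]
tool_rot: [-2.12, -2.317, 0.006]
contact_force: [-8.4, -16.3, 8.1]
width: 0.0385
```

```bash
python3 - <<'E'
from h import *
uf()
im=robot.get_image("wrist"); f=im["frame"]
cv2.imwrite("pics/wrist11.png",cv2.resize(f[140:440,180:500],None,fx=2,fy=2))
E
```

```text
unit pos [0.0164 0.1093] z 0.2206 F unit [ -9.7 -15.5] 8.1 M [-2.57  1.64] 0.29 w 0.0385
```

View pics/wrist11.png

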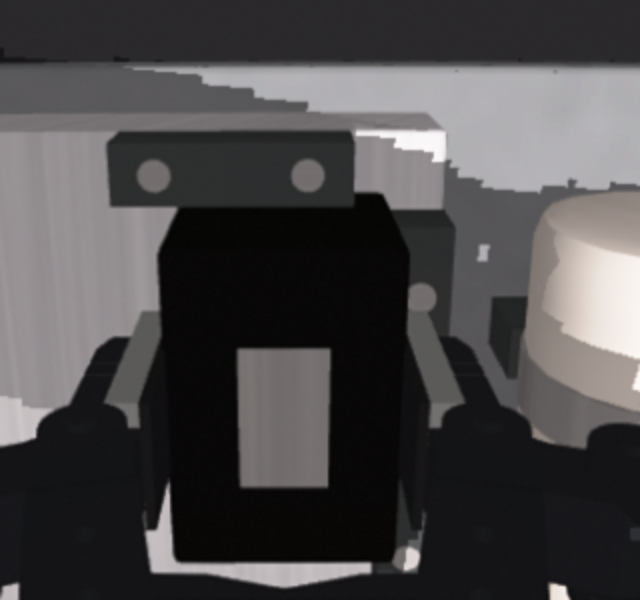

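apply_moves(motion=[[0,0.05,0,0,0,0,-1],[0.02,0.1,0,0,0,0,-1],[0.02,0.1,0,0,0,0,-1]])

```text
clock: 20.65
tcp_pos: [0.5859, -0.085, 0.2206]
tool_rot: [-2.12, -2.316, 0.007]
contact_force: [-14.6, -19.6, 13.3]
width: 0.0387
```

```bash
python3 - <<'E'
from h import *
uf();st()
E
```

```text
unit pos [0.0168 0.1093] z 0.2206 F unit [-16.2 -18.3] 13.3 M [-3.07  2.57] 0.3 w 0.0387
{'clock': 20.65, 'joint_pos': [-0.1943, 0.638, 1.8715, -0.0047, 0.6365, -0.2788], 'tcp_pos': [0.5859, -0.085, 0.2206], 'tool_rot': [-2.1196, -2.3156, 0.0074], 'contact_force': [-14.5842, -19.6221, 13.2712], 'torque': [-3.2797, 2.2956, 0.2971], 'width': 0.0387}
```

```bash
python3 - <<'E'
from h import *
s=robot.get_state(); M=R.from_rotvec(s["tool_rot"]).as_matrix(); c,n=np.cos(P[2]),np.sin(P[2])
print("tool z in unit",np.round(np.array([[c,n,0],[-n,c,0],[0,0,1]])@M[:,2],4),"yaw",np.arctan2(M[1,0],M[0,0])-np.pi/2)
for c in ("top","scene","wrist"):
    im=robot.get_image(c); f=im["frame"]
    x=proj(im,U(.018,.108,.07))[0]; print(c,x.round(1))
    for t in ("block",): print([(round(a["score"],2),a["rect"]) for a in robot.masks_of(t,c)])
    if c=="wrist": cv2.imwrite("pics/wrist12.png",f)
    else: cv2.imwrite(f"pics/{c}12.png",cv2.resize(f[30:330] if c=="scene" else f[140:360],None,fx=1.25,fy=1.25) if c=="scene" else cv2.resize(f[140:360,160:560],None,fx=2,fy=2))
E
```

```text
tool z in unit [-0.0051 -0.0014 -1.    ] yaw 0.08833228167956975
top [365.9 269.4]
[]
scene [309.9 210.6]
[(0.73, [304.3, 202.5, 21.6, 30.7]), (0.67, [262.0, 352.7, 41.5, 53.4])]
wrist [325.  351.2]
[(0.63, [259.1, 234.4, 123.1, 187.4])]
```

View pics/scene12.png

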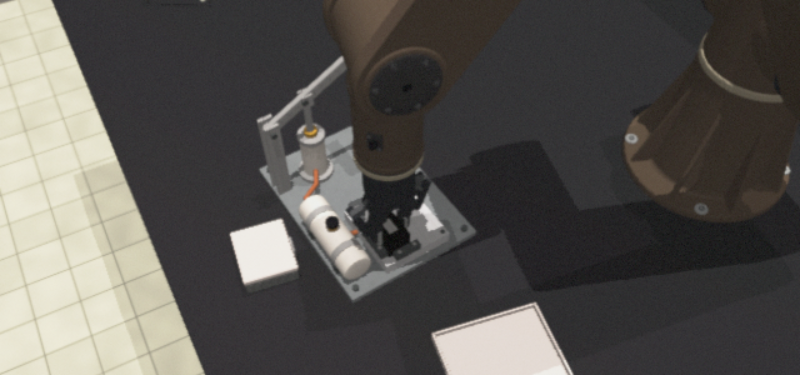

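View pics/top12.png

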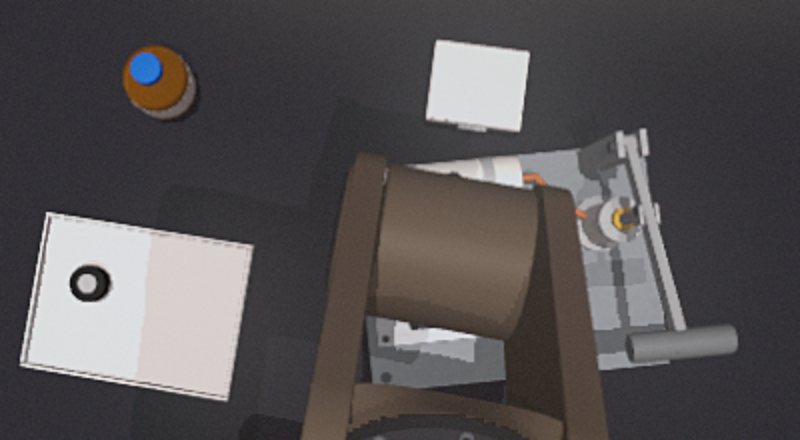

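View pics/wrist12.png

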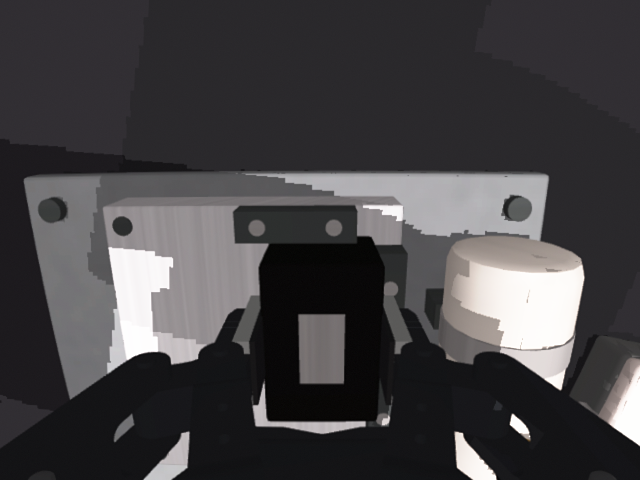

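apply_moves(motion=[[0,0,0,0,0,0,-1],[0,0,0,0,0,0,-1],[0,0,0,0,0,0,-1],[0,0,0,0,0,0,-1],[0,0,0,0,0,0,-1]])

```text
clock: 21.45
tcp_pos: [0.5859, -0.085, 0.2206]
tool_rot: [-2.12, -2.315, 0.007]
contact_force: [-13.1, -19.5, 12.5]
width: 0.0386
```

```bash
python3 - <<'E'
from h import *
uf(); print(robot.job_done()); uf()
E
```

```text
unit pos [0.0168 0.1093] z 0.2206 F unit [-14.8 -18.3] 12.5 M [-3.09  2.52] 0.29 w 0.0386
the job is handed in; nothing more can be done
None
the job is handed in; nothing more can be done
```

I worked the pump through four full strokes, then moved the block onto the stage and pushed it into the corner. I handed the job in at about 21.5 s, while still gripping and pressing it.

- **Pump:** each stroke ended on the stop, with the force rising sharply to about 52–60 N at the bottom. The contact force fell to zero after every stroke. Pictures after strokes 1 and 4, and again at the end, show the lever up.
- **Block:** it lies on the stage plate with its metal window up and its long side along the long stop. The tool yaw of 0.088 rad agrees with the measured unit yaw of 0.087 rad.
- **Final forces:** just before hand-in the push was about 15 N on the long stop, 18 N on the short stop and 12 N downwards. These were nearly steady over 0.5 s, with the push on the long stop easing from 16 to 15 N. The gripper opening was 38.6 mm at 60 N grip.
- **Other objects:** the last pictures show the round mount, bottle and slide box where they started.

**Limits of the checks:**
- The tool leans about 0.3° under the push; I left it.
- The final tool position is within about 1.5 mm of the nominal home position, which is the camera's accuracy. That the block is home therefore rests on the contact forces and the wrist picture.
- The top camera could not see the block at the end because the arm was in the way.

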